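# Close up the bead case at the craft stall

### The job

Close the wooden bead case for the night using only pushes of the fingertips: push both of its drawers in until they are fully shut, their fronts against the case, and slide the lid fully shut over the bead tray until it meets the stop at its end. Do not lift the case, tip it or shove it along the table, and leave the flower pot, the vase and the stone around it standing where they are.

Things in the scene. Friction and masses are not known exactly. Their poses are not given: they have to be found in the camera images.
- case: Loose pale wooden case, about 2 kg, 140 deep (its x) x 300 wide (y) x 65 mm high. Origin: centre of the underside; +x from drawer fronts to back (within 0.3 rad of the robot's x), +y to its left. Case front at x = -70 mm. Top: left half (y > 0) an open bead tray, right half a flat deck 65 mm high; the lid's end stop at y = +144 mm. It slides on the table if pushed with some 8 N or more.
- drawer_left_front (a point): Centre of the outer face of the left drawer's front, 30 mm above the table; moves with the drawer. The front is an upright board 144 mm wide, 8 mm thick, 5 to 55 mm above the table, no handle (the dark disc is a flat mark). It lies at case y = +73 mm; shut, it lies against the case with this face at case x = -78 mm. When out, the drawer's open top shows in front of the case.
- drawer_right_front (a point): The same point on the right drawer, an equal drawer at case y = -73 mm.
- drawer_left (a joint): How far the left drawer stands out, in m: 0 = shut (hard stop), growing as it comes out along case -x, up to 0.07. Starts 0.03 to 0.065. Friction about 1.5 N, no spring; stays where left.
- drawer_right (a joint): The same for the right drawer.
- lid_edge (a point): Top middle of the lid's right-hand edge, the one to push along case +y. The lid is a plain browner board, 122 mm (case x) by 140 mm (case y), 12 mm thick, no handle; underside 66 mm, top 78 mm above the table, 1 mm above the deck. It runs between two rails 124 mm apart inside (case x = +-62 mm), their tops 72 mm above the table.
- lid (a joint): How far the lid is open, m: 0 = shut over the bead tray, left edge at the end stop; grows as the lid moves along case -y over the deck, up to 0.14. Shut, its right-hand edge is at case y = +3 mm. Starts 0.07 to 0.13. Friction about 1.5 N, no spring; stays where left.
- pot: Bystander: yellow pot 46 mm across and 36 mm high with beaded flowers, about 85 mm high in all. Origin at the centre of its underside.
- vase: Bystander: white vase, 64 mm across, 96 mm high. Origin at the centre of its underside.
- stone: Bystander: grey stone 80 mm across, about 44 mm high with a beaded spider on it. Origin at the centre of its underside.

How it is judged:
By the outcome, as a careful person would: the job done as asked, in the order asked, and still so for the second after the job is handed in, with the robot touching nothing.
It also fails if it takes over 54 s, if anything falls off the work surface, if the arm or the gripper's body presses on something with over 40 N, if the wrist force passes 120 N, or if a joint passes its speed limit or range.

### The arm

A 6-joint arm with a two-finger parallel gripper is mounted at the origin on the work surface. World frame = base frame: x ahead of the robot, y to its left, z up, the work surface at z = 0. Lengths are in m, angles in rad, forces in N, time in s.
With the tool pointing down it reaches from about 0.375 to 0.9 m from the base axis. Payload 3.1 kg.
Tool frame: the origin (TCP) lies midway between the tips of the shut fingers; the grasp point (between the pads) lies 19 mm behind it; z points along the fingers, y is the line along which they close (so a half turn about z gives the same grasp; the last joint's range is limited). The gripper opens to 87 mm and grips with 3 to 60 N. Pads are 19 mm wide; open, the fingers measure 117 mm over their backs; the gripper's body (75 mm by 190 mm) begins 51 mm behind the grasp point.
Start: joints at [1.054, 0.527, 1.433, -0, 1.181, -0.178], TCP at [0.208, 0.589, 0.223] pointing down, gripper open.
Joint ranges: [-3.08, 3.08], [-0.75, 2.2], [0.22, 2.44], [-1.43, 4.57], [0, 2.65], [-2.85, 2.85]. Speed limits (rad/s): [2.79, 2.79, 3.14, 3.14, 3.14, 3.14].

### API

Orientations are given as a unit quaternion [x, y, z, w].
In Python, from rig import get_obs, cams, job gives the robot as it stands.
- The arm moves only by the tool servo_tool, never from a script. Its argument "moves" is text: rows parted by semicolons, each of 5 numbers parted by spaces: the shift along the tool's x, y, z in m, then the turn about the tool's z in degrees, then the finger opening in m, from 0 to 0.087. In form: dx dy dz spin claw; .... A call has 1 to 10 rows; each row is the pose to reach, as a shift and turn from the pose commanded when the call began, along the tool's axes at that moment; what a row does not reach only later rows make up. A row lasts 1/12 s, in which the tool goes at most 41.7 mm and 7.16 degrees, less where a joint would pass 70% of its speed; a pose out of reach is approached as far as the arm can. A call with a gripper value outside its range is refused whole. The fingers move at their own pace and stop on an object; "grip_force" is the grip in N (left out, the last holds). Time passes only in rows, so rows that repeat a pose let the fingers close. It gives the time, the measured TCP pose, the force, the opening and the grip force at its end, in the units of the state.
- get_obs(): the state, without advancing time (a new reading comes with each control period).
- cams.camera(name): name is "scene" or "top" or "wrist"; returns the picture (480x640x3 uint8, blue, green, red); there is no depth.
- cams.camera_model(name): a dict with "fx", "fy", "cx", "cy" (pixels), "dist" ([k1, k2, p1, p2, k3] as OpenCV has them; the pictures are not rectified), "R" (3x3) and "t" (3): a world point X has camera coordinates R X + t. Camera axes: x right, y down, z forward; pixel columns grow to the right and rows downward; lengths in m; the calibration is good to about 2 mm. A picture is of the moment at which its call begins: read the wrist's pose just before it. camera_model takes no time and is no camera call; for the wrist camera it gives the pose at the moment of the call.
- job.hand_in(): hands the job in; it is judged then, once.
The state is a dict: "time": time; "q": joint angles; "joint_velocities": joint speeds; "joint_torque": joint torques, N m; "position": TCP position; "tool_rot": TCP orientation; "ft_force": force on the tool from outside, world axes, zero at the start; "moment": the same for the moment, N m; "grip_width": finger opening in m; "grip_force": force on a finger pad.
Only numpy, scipy, OpenCV 4.12 (cv2) and the standard library are available. Lean on these libraries where they do the work, as an engineer would, in place of code of your own. Each camera call takes 0.05 s, during which the arm holds its last target. There are 200 camera calls.

## Working session

There is one attempt and no reset: what is moved stays moved. The work goes in short steps, Python scripts to look and compute and a tool call to move; the robot and the scene stay as the last step left them, time stands still between calls to the robot, and variables do not carry over. Pictures are saved under pics/ and viewed, at most 10 in all, crops included, and the job is handed in when it is done.

Besides the shell and the picture viewer there is one more tool, called after "Emit:" as name(argument=value, ...), one argument or row to a line, values as JSON. servo_tool: Moves the arm, as the interface text tells. Its arguments: {"type":"object","properties":{"moves":{"type":"string"},"grip_force":{"type":"number"}},"required":["moves"]}

```bash
mkdir -p pics; python3 - <<'E'
from rig import get_obs,cams
import cv2
o=get_obs();print(o['time'],o['position'],o['tool_rot'],o['ft_force'])
for n in('top','scene'):
    cv2.imwrite(f'pics/{n}0.png',cams.camera(n)); m=cams.camera_model(n); print(n,m)
E
```

```text
0.0 [0.2073395  0.58883476 0.2215871 ] [ 1.68590145e-01  9.85685672e-01 -9.94731271e-04 -3.60179713e-04] [ 0.00126549  0.27652012 -0.39333347]
top {'fx': 568.667092372503, 'fy': 568.667092372503, 'cx': 314.14209878586826, 'cy': 238.5317113780308, 'dist': array([0.03111074, 0.        , 0.        , 0.        , 0.        ]), 'R': array([[ 0.00137842, -0.99999483,  0.00290533],
       [-0.98103834, -0.00191536, -0.1938043 ],
       [ 0.19380886, -0.0025831 , -0.98103591]]), 't': array([0.02949222, 0.64605678, 1.04132983])}
scene {'fx': 496.6780549874987, 'fy': 496.6780549874987, 'cx': 324.47321113566755, 'cy': 234.76630668516955, 'dist': array([-0.04911411,  0.        ,  0.        ,  0.        ,  0.        ]), 'R': array([[ 0.0404069 ,  0.99918211, -0.00154835],
       [ 0.69128026, -0.02907418, -0.72200159],
       [-0.72145609,  0.0281035 , -0.69188967]]), 't': array([-0.04522627, -0.3758133 ,  1.36598094])}
```

View pics/top0.png

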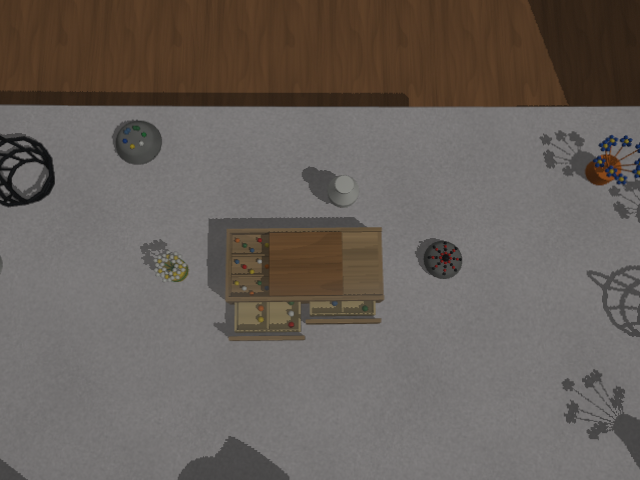

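View pics/scene0.png

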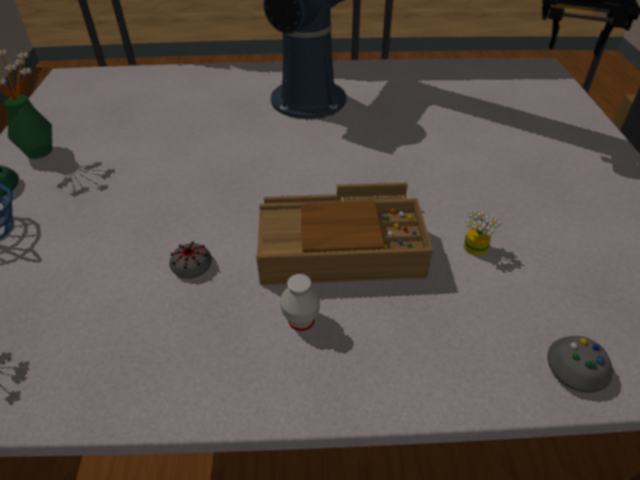

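```bash
cat > h.py <<'E'
import numpy as np,cv2
from rig import get_obs,cams
def px(name,uv,z,m=None):
    m=m or cams.camera_model(name);K=np.array([[m['fx'],0,m['cx']],[0,m['fy'],m['cy']],[0,0,1]])
    n=cv2.undistortPoints(np.array([[uv]],float),K,m['dist'])[0,0]
    d=m['R'].T@np.array([*n,1]);c=-m['R'].T@m['t'];return (c+d*(z-c[2])/d[2])[:2]
def tool(vec):
    from scipy.spatial.transform import Rotation as R
    return R.from_quat(get_obs()['tool_rot']).inv().apply(vec)
E
python3 - <<'E'
from h import *
im=cv2.imread('pics/top0.png')
c=im[215:350,215:395]; cv2.imwrite('pics/c1.png',cv2.resize(c,None,fx=4.4,fy=4.4,interpolation=cv2.INTER_CUBIC))
for n,uv,z in [('BL',(229,229),.072),('BR',(382,229),.072),('FR',(382,300),.072),('FL',(228,301),.072),('DLl',(231,339),.055),('DLr',(304,339),.055),('DRl',(306,322),.055),('DRr',(380,322),.055),('lidRB',(343,232),.078),('lidRF',(343,296),.078),('pot',(179,275),.02),('vase',(343,200),.03),('stone',(444,262),.02)]: print(n,px('top',uv,z).round(4))
E
```

```text
BL [0.6627 0.195 ]
BR [ 0.6633 -0.1005]
FR [ 0.5264 -0.0975]
FL [0.5241 0.1926]
DLl [0.4541 0.1872]
DLr [0.4541 0.0494]
DRl [0.4859 0.0458]
DRr [ 0.4862 -0.0948]
lidRB [ 0.656  -0.0248]
lidRF [ 0.5332 -0.0237]
pot [0.5801 0.2992]
vase [ 0.7324 -0.028 ]
stone [ 0.6072 -0.2295]
```

View pics/c1.png

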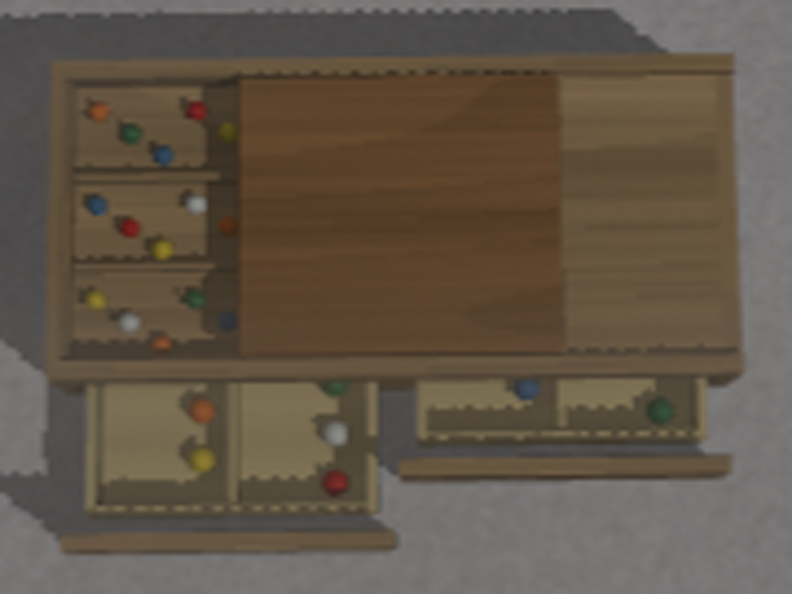

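Emit:
servo_tool(
  moves="-0.025 -0.028 0 -2 0; -0.051 -0.057 0 -4 0; -0.078 -0.087 0 -6 0; -0.106 -0.118 0 -8 0; -0.134 -0.15 0 -10 0; -0.16 -0.18 0 -12 0; -0.187 -0.21 0 -14 0; -0.21 -0.235 0 -16 0; -0.235 -0.263 0 -18 0; -0.255 -0.285 0 -19.4 0",
  grip_force=20,
)

```text
time: 0.93
position: [0.3537, 0.2336, 0.2224]
tool_rot: [-0.0, 1.0, -0.0, -0.0]
ft_force: [0.5, 1.3, 0.1]
grip_width: 0.0286
grip_force: 0.0
```

```bash
python3 - <<'E'
from h import *
o=get_obs();p=o['position'];print(p,o['tool_rot'],tool([0,1,0]),tool(np.array([.40,.12,.1])-p))
E
```

```text
[0.35371711 0.2336393  0.2224471 ] [-3.87086528e-04  9.99999863e-01 -3.20501269e-04 -1.44518330e-04] [-7.74080314e-04  9.99999495e-01 -6.41114333e-04] [-0.04623033 -0.11359661  0.12250656]
```

Emit:
servo_tool(
  moves="-0.015 -0.03 0.02 0 0; -0.03 -0.06 0.04 0 0; -0.04 -0.09 0.06 0 0; -0.047 -0.114 0.085 0 0; -0.047 -0.114 0.115 0 0; -0.047 -0.114 0.145 0 0; -0.047 -0.114 0.17 0 0; -0.047 -0.114 0.19 0 0; -0.047 -0.114 0.194 0 0; -0.047 -0.114 0.194 0 0",
)

```text
time: 1.77
position: [0.3995, 0.1218, 0.0274]
tool_rot: [0.0, 1.0, -0.0, -0.002]
ft_force: [-0.1, -0.5, 0.0]
grip_width: 0.0006
grip_force: 0.0
```

```bash
python3 - <<'E'
from h import *
cv2.imwrite('pics/t2.png',cams.camera('top')[215:385,195:415].repeat(3,0).repeat(3,1))
E
```

```text
(no output)
```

View pics/t2.png

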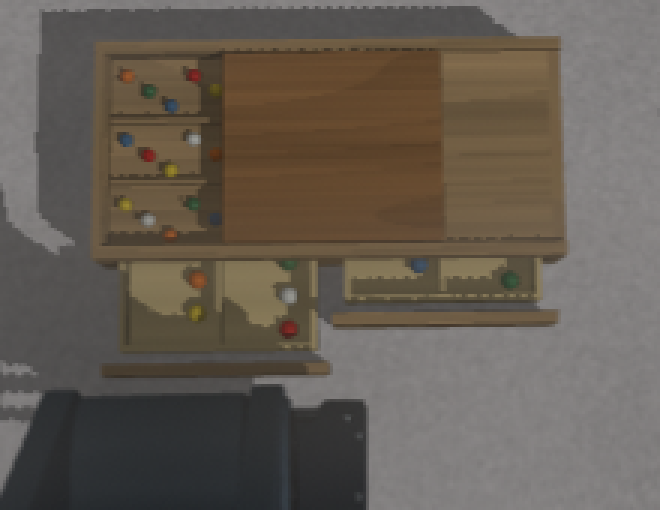

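Emit:
servo_tool(
  moves="-0.008 0 0 0 0; -0.016 0 0 0 0; -0.024 0 0 0 0; -0.032 0 0 0 0; -0.038 0 0 0 0; -0.044 0 0 0 0; -0.050 0 0 0 0; -0.056 0 0 0 0; -0.062 0 0 0 0; -0.068 0 0 0 0",
)

```text
time: 2.65
position: [0.4684, 0.122, 0.0284]
tool_rot: [0.0, 1.0, 0.0, -0.001]
ft_force: [-1.9, 1.1, 0.8]
grip_width: 0.0006
grip_force: 0.9
```

Emit:
servo_tool(
  moves="-0.005 0 0 0 0; -0.010 0 0 0 0; -0.015 0 0 0 0; -0.019 0 0 0 0; -0.022 0 0 0 0; -0.025 0 0 0 0; -0.027 0 0 0 0; -0.029 0 0 0 0; -0.030 0 0 0 0; -0.030 0 0 0 0",
)

```text
time: 3.48
position: [0.4988, 0.1218, 0.0286]
tool_rot: [0.0, 1.0, -0.0, 0.0]
ft_force: [-1.4, 0.9, -0.3]
grip_width: 0.0005
grip_force: 0.4
```

Emit:
servo_tool(
  moves="-0.001 0 0 0 0; -0.002 0 0 0 0; -0.003 0 0 0 0; -0.004 0 0 0 0; -0.004 0 0 0 0",
)

```text
time: 3.9
position: [0.5028, 0.1219, 0.0286]
tool_rot: [0.0, 1.0, -0.0, 0.0]
ft_force: [-0.5, 0.3, -0.2]
grip_width: 0.0004
grip_force: 0.5
```

```bash
python3 - <<'E'
from h import *
cv2.imwrite('pics/t3.png',cv2.resize(cams.camera('top')[215:350,215:395],None,fx=4.4,fy=4.4,interpolation=cv2.INTER_CUBIC))
E
```

```text
(no output)
```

View pics/t3.png

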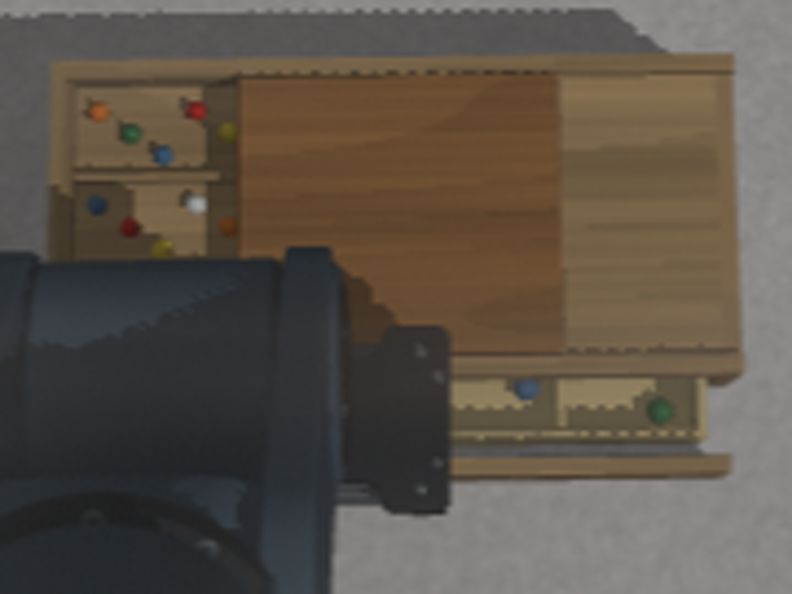

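Emit:
servo_tool(
  moves="-0.001 0 0 0 0; -0.002 0 0 0 0; -0.002 0 0 0 0",
)

```text
time: 4.2
position: [0.5047, 0.1219, 0.0286]
tool_rot: [0.0, 1.0, -0.0, 0.0]
ft_force: [0.1, 0.9, -0.2]
grip_width: 0.0006
grip_force: 0.5
```

Emit:
servo_tool(
  moves="-0.0005 0 0 0 0; -0.001 0 0 0 0; -0.0015 0 0 0 0",
)

```text
time: 4.45
position: [0.5056, 0.1219, 0.0286]
tool_rot: [0.0, 1.0, -0.0, -0.0]
ft_force: [-3.0, 0.4, 1.7]
grip_width: 0.0005
grip_force: 1.3
```

Emit:
servo_tool(
  moves="-0.0005 0 0 0 0; -0.0005 0 0 0 0",
)

```text
time: 4.62
position: [0.5056, 0.1219, 0.0286]
tool_rot: [0.0, 1.0, -0.0, -0.001]
ft_force: [-4.0, 0.1, 2.1]
grip_width: 0.0002
grip_force: 1.7
```

Emit:
servo_tool(
  moves="-0.0004 0 0 0 0; -0.0004 0 0 0 0",
)

```text
time: 4.78
position: [0.5057, 0.1219, 0.0286]
tool_rot: [-0.0, 1.0, -0.0, -0.001]
ft_force: [-4.9, 0.1, 3.1]
grip_width: 0.0005
grip_force: 2.4
```

Emit:
servo_tool(
  moves="0.01 0 0 0 0; 0.03 0 0 0 0; 0.055 0 0 0 0; 0.075 0 0 0 0; 0.075 -0.03 0 0 0; 0.075 -0.06 0 0 0; 0.075 -0.09 0 0 0; 0.075 -0.12 0 0 0; 0.075 -0.147 0 0 0; 0.075 -0.147 0 0 0",
)

```text
time: 5.62
position: [0.4353, -0.03, 0.0287]
tool_rot: [0.003, 1.0, -0.002, 0.004]
ft_force: [0.7, -0.4, 0.3]
grip_width: 0.0005
grip_force: 0.0
```

Emit:
servo_tool(
  moves="-0.012 0 0 0 0; -0.024 0 0 0 0; -0.034 0 0 0 0; -0.042 0 0 0 0; -0.048 0 0 0 0; -0.054 0 0 0 0; -0.060 0 0 0 0; -0.065 0 0 0 0; -0.067 0 0 0 0; -0.067 0 0 0 0",
)

```text
time: 6.45
position: [0.4995, -0.025, 0.0285]
tool_rot: [0.0, 1.0, -0.0, 0.001]
ft_force: [-0.0, 1.3, 0.5]
grip_width: 0.0004
grip_force: 0.0
```

Emit:
servo_tool(
  moves="-0.001 0 0 0 0; -0.002 0 0 0 0; -0.003 0 0 0 0; -0.004 0 0 0 0; -0.004 0 0 0 0",
)

```text
time: 6.87
position: [0.5028, -0.0251, 0.0285]
tool_rot: [0.0, 1.0, 0.0, -0.0]
ft_force: [-1.0, 0.2, 0.6]
grip_width: 0.0004
grip_force: 0.6
```

Emit:
servo_tool(
  moves="-0.0005 0 0 0 0; -0.001 0 0 0 0; -0.001 0 0 0 0",
)

```text
time: 7.12
position: [0.5038, -0.025, 0.0285]
tool_rot: [0.0, 1.0, 0.0, -0.0]
ft_force: [-2.3, 1.0, 0.4]
grip_width: 0.0005
grip_force: 0.7
```

Emit:
servo_tool(
  moves="-0.0005 0 0 0 0; -0.001 0 0 0 0; -0.001 0 0 0 0",
)

```text
time: 7.37
position: [0.5049, -0.0251, 0.0285]
tool_rot: [0.0, 1.0, 0.0, 0.0]
ft_force: [0.3, 1.6, -0.1]
grip_width: 0.0002
grip_force: 0.7
```

Emit:
servo_tool(
  moves="-0.0005 0 0 0 0; -0.001 0 0 0 0; -0.001 0 0 0 0",
)

```text
time: 7.62
position: [0.5059, -0.0251, 0.0285]
tool_rot: [0.0, 1.0, 0.0, 0.0]
ft_force: [-1.9, 1.5, 0.8]
grip_width: 0.0005
grip_force: 0.7
```

Emit:
servo_tool(
  moves="-0.0005 0 0 0 0; -0.0008 0 0 0 0; -0.0008 0 0 0 0",
)

```text
time: 7.87
position: [0.5067, -0.0251, 0.0285]
tool_rot: [0.0, 1.0, 0.0, 0.0]
ft_force: [-1.4, -0.4, -0.2]
grip_width: 0.0007
grip_force: 0.7
```

Emit:
servo_tool(
  moves="-0.0005 0 0 0 0; -0.0005 0 0 0 0; -0.0005 0 0 0 0",
)

```text
time: 8.12
position: [0.5072, -0.0251, 0.0285]
tool_rot: [0.0, 1.0, -0.0, 0.0]
ft_force: [-1.7, 1.2, -0.1]
grip_width: 0.0006
grip_force: 0.6
```

Emit:
servo_tool(
  moves="-0.0005 0 0 0 0; -0.0008 0 0 0 0; -0.0008 0 0 0 0",
)

```text
time: 8.37
position: [0.5076, -0.0251, 0.0285]
tool_rot: [0.0, 1.0, 0.0, -0.0]
ft_force: [-2.6, 1.1, 1.3]
grip_width: 0.0001
grip_force: 1.1
```

Emit:
servo_tool(
  moves="-0.0005 0 0 0 0; -0.0008 0 0 0 0; -0.0008 0 0 0 0",
)

```text
time: 8.62
position: [0.5077, -0.0251, 0.0286]
tool_rot: [-0.0, 1.0, 0.0, -0.001]
ft_force: [-4.7, -0.8, 2.4]
grip_width: 0.0001
grip_force: 2.4
```

Emit:
servo_tool(
  moves="0.01 0 0 0 0; 0.035 0 0 0 0; 0.05 0 -0.02 0 0; 0.05 -0.01 -0.055 0 0; 0.05 -0.02 -0.09 0 0; 0.03 -0.03 -0.11 0 0; -0.005 -0.045 -0.11 0 0; -0.04 -0.045 -0.11 0 0; -0.075 -0.045 -0.11 0 0; -0.086 -0.045 -0.11 0 0",
)

```text
time: 9.45
position: [0.6031, -0.072, 0.1404]
tool_rot: [0.0, 1.0, -0.002, 0.007]
ft_force: [1.2, -0.4, -0.4]
grip_width: 0.0004
grip_force: 0.0
```

```bash
python3 - <<'E'
from h import *
print(get_obs()['position'],tool([0,1,0]))
a=cv2.resize(cams.camera('top')[215:350,195:395],None,fx=4,fy=4,interpolation=cv2.INTER_CUBIC);cv2.imwrite('pics/t4.png',a)
E
```

```text
[ 0.60306315 -0.07199287  0.14037022] [ 8.59754552e-04  9.99994337e-01 -3.25386696e-03]
```

View pics/t4.png

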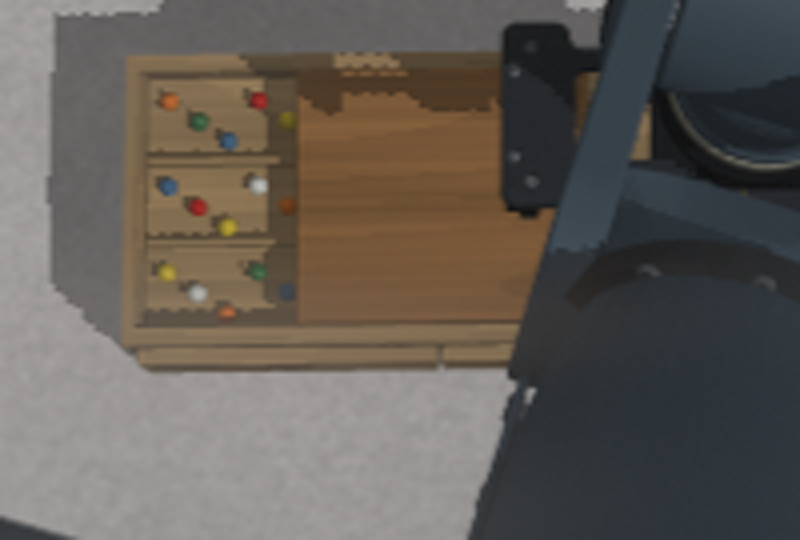

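Emit:
servo_tool(
  moves="0 0 0.015 0 0; 0 0 0.03 0 0; 0 0 0.045 0 0; 0 0 0.054 0 0; 0 0 0.06 0 0; 0 0 0.06 0 0; 0 0 0.06 0 0",
)

```text
time: 10.08
position: [0.5949, -0.0702, 0.0787]
tool_rot: [0.0, 1.0, -0.0, 0.0]
ft_force: [0.3, -0.1, -0.1]
grip_width: 0.0005
grip_force: 0.0
```

Emit:
servo_tool(
  moves="0 0 0.004 0 0; 0 0 0.007 0 0; 0 0 0.007 0 0; 0 0.007 0.007 0 0; 0 0.014 0.007 0 0; 0 0.021 0.007 0 0; 0 0.028 0.007 0 0; 0 0.034 0.007 0 0; 0.0005 0.04 0.007 0 0; 0.0005 0.046 0.007 0 0",
)

```text
time: 10.92
position: [0.5943, -0.0237, 0.0716]
tool_rot: [-0.0, 1.0, -0.0, 0.0]
ft_force: [0.8, -1.5, -0.1]
grip_width: 0.0002
grip_force: 0.9
```

Emit:
servo_tool(
  moves="0 0.006 0 0 0; 0 0.012 0 0 0; 0 0.018 0 0 0; 0 0.024 0 0 0; 0.0005 0.030 0 0 0; 0.0005 0.036 0 0 0; 0.0005 0.041 0 0 0; 0.0005 0.045 0 0 0; 0.0005 0.047 0 0 0; 0.0005 0.047 0 0 0",
)

```text
time: 11.75
position: [0.5937, 0.0237, 0.0715]
tool_rot: [-0.0, 1.0, 0.0, -0.0]
ft_force: [1.1, -0.4, -0.6]
grip_width: 0.0004
grip_force: 0.0
```

Emit:
servo_tool(
  moves="0 0.001 0 0 0; 0 0.002 0 0 0; 0 0.003 0 0 0; 0 0.004 0 0 0; 0 0.005 0 0 0; 0 0.005 0 0 0",
)

```text
time: 12.25
position: [0.5936, 0.0279, 0.0715]
tool_rot: [0.0, 1.0, 0.0, -0.0]
ft_force: [0.5, -0.6, 0.3]
grip_width: 0.0006
grip_force: 0.6
```

Emit:
servo_tool(
  moves="0 0.001 0 0 0; 0 0.002 0 0 0; 0 0.003 0 0 0; 0 0.003 0 0 0",
)

```text
time: 12.58
position: [0.5936, 0.0311, 0.0715]
tool_rot: [0.0, 1.0, 0.0, -0.0]
ft_force: [-0.9, -0.3, -0.3]
grip_width: 0.0005
grip_force: 0.5
```

```bash
python3 - <<'E'
from h import *
a=cv2.resize(cams.camera('scene')[160:300,230:460],None,fx=3.4,fy=3.4,interpolation=cv2.INTER_CUBIC);cv2.imwrite('pics/s5.png',a)
E
```

```text
(no output)
```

View pics/s5.png

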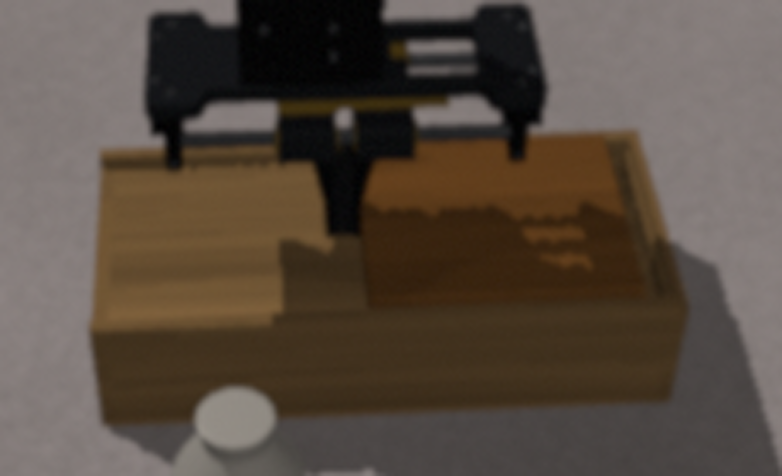

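Emit:
servo_tool(
  moves="0 0.001 0 0 0; 0 0.002 0 0 0; 0 0.003 0 0 0; 0 0.003 0 0 0",
)

```text
time: 12.97
position: [0.5936, 0.0341, 0.0715]
tool_rot: [0.0, 1.0, 0.0, -0.0]
ft_force: [0.1, -0.7, 0.2]
grip_width: 0.0004
grip_force: 0.5
```

Emit:
servo_tool(
  moves="0 0.0005 0 0 0; 0 0.001 0 0 0; 0 0.0015 0 0 0; 0 0.0015 0 0 0",
)

```text
time: 13.3
position: [0.5935, 0.0355, 0.0715]
tool_rot: [0.0, 1.0, 0.0, -0.0]
ft_force: [-0.9, -0.1, -0.1]
grip_width: 0.0002
grip_force: 0.6
```

Emit:
servo_tool(
  moves="0 0.0005 0 0 0; 0 0.001 0 0 0; 0 0.001 0 0 0",
)

```text
time: 13.55
position: [0.5936, 0.0365, 0.0715]
tool_rot: [0.0, 1.0, 0.0, -0.0]
ft_force: [-0.5, -1.4, -0.0]
grip_width: 0.0005
grip_force: 0.6
```

Emit:
servo_tool(
  moves="0 0.0005 0 0 0; 0 0.001 0 0 0; 0 0.001 0 0 0",
)

```text
time: 13.8
position: [0.5937, 0.0375, 0.0715]
tool_rot: [0.0, 1.0, 0.0, -0.0]
ft_force: [-0.3, -1.7, -0.5]
grip_width: 0.0005
grip_force: 0.6
```

Emit:
servo_tool(
  moves="0 0.0005 0 0 0; 0 0.001 0 0 0; 0 0.001 0 0 0",
)

```text
time: 14.05
position: [0.5938, 0.0385, 0.0716]
tool_rot: [0.0, 1.0, 0.0, 0.0]
ft_force: [-0.8, -1.2, 0.5]
grip_width: 0.0004
grip_force: 0.6
```

Emit:
servo_tool(
  moves="0 0.0005 0 0 0; 0 0.001 0 0 0; 0 0.001 0 0 0",
)

```text
time: 14.3
position: [0.5938, 0.0395, 0.0716]
tool_rot: [0.0, 1.0, 0.0, 0.0]
ft_force: [-0.9, -1.6, 0.1]
grip_width: 0.0008
grip_force: 0.6
```

Emit:
servo_tool(
  moves="0 0.0005 0 0 0; 0 0.001 0 0 0; 0 0.001 0 0 0",
)

```text
time: 14.55
position: [0.5937, 0.0405, 0.0716]
tool_rot: [0.0, 1.0, 0.0, 0.0]
ft_force: [-1.0, -2.1, -0.4]
grip_width: 0.0003
grip_force: 0.6
```

Emit:
servo_tool(
  moves="0 0.0005 0 0 0; 0 0.001 0 0 0; 0 0.001 0 0 0",
)

```text
time: 14.8
position: [0.5937, 0.0415, 0.0715]
tool_rot: [0.0, 1.0, 0.0, 0.0]
ft_force: [-1.0, -0.8, 1.0]
grip_width: 0.0002
grip_force: 0.6
```

Emit:
servo_tool(
  moves="0 0.0005 0 0 0; 0 0.0008 0 0 0; 0 0.0008 0 0 0",
)

```text
time: 15.05
position: [0.5937, 0.0423, 0.0716]
tool_rot: [0.0, 1.0, 0.0, -0.0]
ft_force: [-0.1, -1.5, -0.4]
grip_width: 0.0002
grip_force: 0.6
```

Emit:
servo_tool(
  moves="0 0.0005 0 0 0; 0 0.001 0 0 0; 0 0.001 0 0 0",
)

```text
time: 15.3
position: [0.5937, 0.0433, 0.0716]
tool_rot: [0.0, 1.0, 0.0, 0.0]
ft_force: [-0.9, -1.5, 1.0]
grip_width: 0.0006
grip_force: 0.6
```

Emit:
servo_tool(
  moves="0 0.0005 0 0 0; 0 0.001 0 0 0; 0 0.001 0 0 0",
)

```text
time: 15.55
position: [0.5937, 0.0443, 0.0716]
tool_rot: [0.0, 1.0, 0.0, 0.0]
ft_force: [-1.4, -1.6, -0.1]
grip_width: 0.0001
grip_force: 0.6
```

Emit:
servo_tool(
  moves="0 0.0005 0 0 0; 0 0.0008 0 0 0; 0 0.0008 0 0 0",
)

```text
time: 15.8
position: [0.5937, 0.0451, 0.0716]
tool_rot: [0.0, 1.0, 0.0, 0.0]
ft_force: [0.2, -1.8, 0.4]
grip_width: 0.0004
grip_force: 0.6
```

Emit:
servo_tool(
  moves="0 0.0005 0 0 0; 0 0.001 0 0 0; 0 0.001 0 0 0",
)

```text
time: 16.05
position: [0.5937, 0.0452, 0.0716]
tool_rot: [-0.0, 1.0, -0.001, -0.0]
ft_force: [-1.5, -5.6, 0.2]
grip_width: 0.0004
grip_force: 2.4
```

Emit:
servo_tool(
  moves="0 0.0005 0 0 0; 0 0.0008 0 0 0; 0 0.0008 0 0 0",
)

```text
time: 16.3
position: [0.5937, 0.0453, 0.0716]
tool_rot: [-0.0, 1.0, -0.001, -0.0]
ft_force: [-1.7, -7.1, -0.7]
grip_width: 0.0004
grip_force: 3.5
```

```bash
python3 - <<'E'
from h import *
a=cv2.resize(cams.camera('scene')[160:300,230:460],None,fx=3.4,fy=3.4,interpolation=cv2.INTER_CUBIC);cv2.imwrite('pics/s6.png',a)
E
```

```text
(no output)
```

View pics/s6.png

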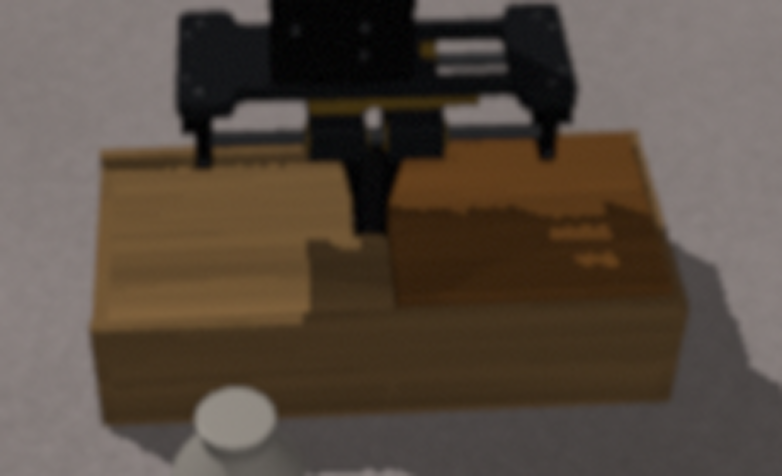

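Lid's left edge is at the end stop (crop about 640,140 to 680,300), the case is unmoved and the force rose to 7 N. Backing off and rising.

Emit:
servo_tool(
  moves="0 -0.004 0 0 0; 0 -0.012 0 0 0; 0 -0.02 0 0 0; 0 -0.02 -0.02 0 0; 0 -0.02 -0.05 0 0; 0 -0.02 -0.085 0 0; 0 -0.02 -0.12 0 0; 0.03 -0.02 -0.13 0 0; 0.065 -0.02 -0.13 0 0; 0.1 -0.02 -0.13 0 0",
)

```text
time: 17.18
position: [0.4941, 0.0264, 0.203]
tool_rot: [0.0, 1.0, -0.0, 0.002]
ft_force: [-1.1, 0.9, 0.3]
grip_width: 0.0006
grip_force: 0.0
```

Emit:
servo_tool(
  moves="0.04 0 0 0 0; 0.08 0 0 0 0; 0.1 0.02 0 0 0; 0.1 0.06 0 0 0; 0.09 0.10 0 0 0; 0.08 0.14 0 0 0; 0.07 0.18 0 0 0; 0.07 0.22 0 0 0; 0.07 0.26 0 0 0; 0.07 0.26 0 0 0",
)

```text
time: 18.02
position: [0.4247, 0.2933, 0.2021]
tool_rot: [-0.002, 1.0, 0.003, 0.002]
ft_force: [0.7, -0.4, -0.1]
grip_width: 0.0011
grip_force: 0.0
```

```bash
python3 - <<'E'
from h import *
print(get_obs()['position'],get_obs()['ft_force'])
cv2.imwrite('pics/t7.png',cv2.resize(cams.camera('top')[165:350,135:475],None,fx=2.3,fy=2.3,interpolation=cv2.INTER_CUBIC))
E
```

```text
[0.42470578 0.29332588 0.2021249 ] [ 0.66369089 -0.4296088  -0.0768126 ]
```

View pics/t7.png

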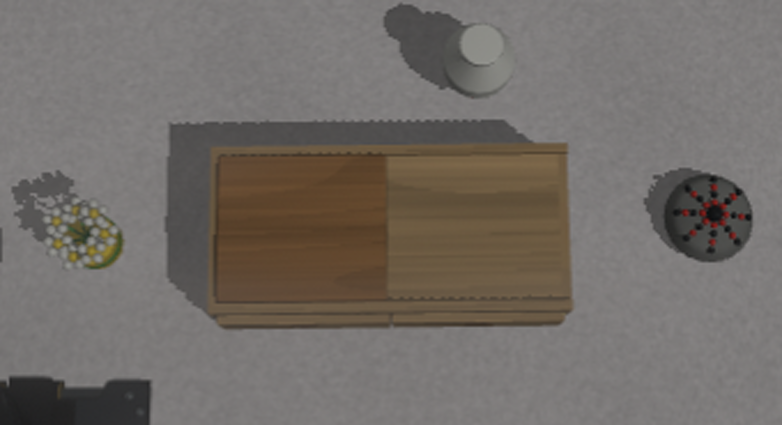

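The picture shows both drawers shut (fronts along row 320), the lid against its stop (columns 217–387), and the pot, vase and stone where they were.

```bash
python3 -c "
from rig import job;print(job.hand_in())"
```

```text
the job is handed in; nothing more can be done
None
```

I pushed both drawers fully shut and then slid the lid to its stop, leaving the case, pot, vase and stone where they stood, and handed the job in at about 18 s; no verdict was returned.

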